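# Lay out a painting session from the swatch binder

### The job

Get the painting place ready: first turn the binder's stiff leaf over on its rings so that it lies flat on the left-hand pages with its swatch side up. Then slide the cutting tile along the table on to the mixing mat so that it lies squarely inside the four corner marks, without lifting it. Last, stand every paint pot that is out on the table upright on the tile, side by side and wholly on it; leave the jar and the magnifier where they are.

Things in the scene. Friction and masses are not known exactly. Their poses are not given: they have to be found in the camera images.
- binder: Grey ring binder, fixed, lying open: 266 mm wide (y), 140 mm long (x). Paper blocks lie 18 to 102 mm either side of the spine, tops 24 mm up; four 34 mm steel rings on the spine, tops 46 mm up. Origin: under the spine's middle, at table height. x along the spine, away from the robot but for some yaw; y to the left page. Rings' axis: along x, 28 mm above the origin.
- leaf (a joint): Angle (rad) of the stiff leaf about the rings' axis. 0: flat on the right-hand (-y) pages; 1.57 upright; 3.14 (stop): flat on the left-hand (+y) pages, its face with six swatch squares up. Starts at 0 to 0.35. It is stiff: it stays at any angle where it is left and needs about 0.7 N at its free edge, so bring it down all the way.
- leaf_pull (a point): Where to take the leaf: a round wooden rod, 10 mm thick, lies along its free edge, parallel to the spine, 110 mm from the rings' axis, and sticks out 35 mm beyond the leaf on the robot's side. Site: rod's centre line, middle of the bare piece, binder x = -80 mm (rod end -97.5); 28 mm above bare table when flat. The rod can turn in the fingers, so the gripper may keep pointing down.
- mat: Dark silicone mixing mat, fixed, 234 mm (x) by 150 mm (y), 1 mm thick, no step: things slide on to it and stand at table height. Four white L-shaped corner marks round its middle leave 202 by 112 mm for the tile. Origin: its middle at table height; x away from the robot but for some yaw.
- tile: Loose white plastic cutting tile, 190 mm (x) by 100 mm (y), 10 mm thick, 120 to 240 g. Origin: middle of its underside, z up, x away from the robot but for some yaw. It starts between binder and mat, long side roughly parallel to the mat's. Too wide to grasp from above; it slides when pushed at an edge.
- pot1: Closed paint pot, grey with a black screw cap, an upright cylinder 32 mm across and 26 mm tall, 35 g, heaviest at its foot. Origin: middle of its underside, z up to the cap. Absent (None) in some starts. All pots are alike.
- pot2: Closed paint pot, grey with a black screw cap, an upright cylinder 32 mm across and 26 mm tall, 35 g, heaviest at its foot. Origin: middle of its underside, z up to the cap. Absent (None) in some starts. All pots are alike.
- pot3: Closed paint pot, grey with a black screw cap, an upright cylinder 32 mm across and 26 mm tall, 35 g, heaviest at its foot. Origin: middle of its underside, z up to the cap. Absent (None) in some starts. All pots are alike.
- pot4: Closed paint pot, grey with a black screw cap, an upright cylinder 32 mm across and 26 mm tall, 35 g, heaviest at its foot. Origin: middle of its underside, z up to the cap. Absent (None) in some starts. All pots are alike.
- pot5: Closed paint pot, grey with a black screw cap, an upright cylinder 32 mm across and 26 mm tall, 35 g, heaviest at its foot. Origin: middle of its underside, z up to the cap. Absent (None) in some starts. All pots are alike.
- pot6: Closed paint pot, grey with a black screw cap, an upright cylinder 32 mm across and 26 mm tall, 35 g, heaviest at its foot. Origin: middle of its underside, z up to the cap. Absent (None) in some starts. All pots are alike.
- jar: Bystander: empty glass jar, 64 mm across, 85 mm tall; origin under its middle.
- magnifier: Bystander: chrome desk magnifier on a lever stand, base 90 mm across, lens 165 mm up and 145 mm to the +y side of the base; origin under the base.
Things that resemble listed ones, but are neither listed nor needed, are in the scene too. What is shaped like the pot1 but purple is not meant. Leave any yellow look-alike of the pot2 alone.

How it is judged:
By the outcome, as a careful person would: the job done as asked, in the order asked, and still so for the second after the job is handed in, with the robot touching nothing.
Of pot1, pot2, pot3, pot4, pot5, pot6 only 3 to 5 are there at a start; the rules pass over those that are not, and their reading is None.
At some moment in a run one of pot1, pot2, pot3, pot4, pot5, pot6 may be knocked a few centimetres aside while the robot is not near it.
Once in a run the grip may slacken for a moment while it holds something.
It also fails if it takes over 210 s, if anything falls off the work surface, if the arm or the gripper's body presses on something with over 40 N, if the wrist force passes 120 N, or if a joint passes its speed limit or range.

### The arm

A 6-joint arm with a two-finger parallel gripper is mounted at the origin on the work surface. World frame = base frame: x ahead of the robot, y to its left, z up, the work surface at z = 0. Lengths are in m, angles in rad, forces in N, time in s.
With the tool pointing down it reaches from about 0.35 to 0.875 m from the base axis. Payload 4.2 kg.
Tool frame: the origin (TCP) lies midway between the tips of the shut fingers; the grasp point (between the pads) lies 19 mm behind it (env.tcp_to_grasp is the distance from the TCP to the grasp point, in m); z points along the fingers, y is the line along which they close (so a half turn about z gives the same grasp; the last joint's range is limited). The gripper opens to 87 mm and grips with 3 to 60 N. Pads are 19 mm wide; open, the fingers measure 117 mm over their backs; the gripper's body (75 mm by 190 mm) begins 51 mm behind the grasp point.
Start: joints at [-0.921, 0.385, 0.008, 0, -1.194, -0.259], TCP at [0.238, -0.578, 0.189] pointing down, gripper open.
Joint ranges: [-3.14, 3.14], [-1.21, 2.06], [-1.07, 1.41], [-3.16, 2.05], [-2.99, -0.16], [-3.1, 3.1]. Speed limits (rad/s): [2.79, 2.79, 3.14, 3.14, 3.14, 3.14].

### API

Orientations are given as a rotation vector (axis times angle).
In Python, from rig import get_state, optics, ticket, env gives the robot as it stands. The module is installed in compiled form; this text tells all that it offers.
- The arm moves only by the tool carry_out, never from a script. Its argument "series" is text: rows parted by semicolons, each of 7 numbers parted by spaces: the shift along the tool's x, y, z in mm, then the turn, a rotation vector about the tool's x, y, z in rad, then the closure, from -1 (fully open) to 1 (shut). A call has 1 to 20 rows; each row is the pose to reach, as a shift and turn from the pose commanded when the call began, along the tool's axes at that moment; what a row does not reach only later rows make up. A row lasts 1/8 s, in which the tool goes at most 62.5 mm and 10.7 degrees, less where a joint would pass 70% of its speed; a pose out of reach is approached as far as the arm can. A call with a gripper value outside its range is refused whole. The fingers move at their own pace and stop on an object; "grip_force" is the grip in N (left out, the last holds). Time passes only in rows, so rows that repeat a pose let the fingers close. It gives the time, the measured TCP pose, the force, the opening and the grip force at its end, in the units of the state.
- get_state(): the state, without advancing time (a new reading comes with each control period).
- optics.grab_frame(name): name is "scene" or "side" or "wrist"; returns the picture (420x560x3 uint8, red, green, blue); there is no depth.
- optics.camera_params(name): a dict with "fx", "fy", "cx", "cy" (pixels), "dist_coeffs" ([k1, k2, p1, p2, k3] as OpenCV has them; the pictures are not rectified), "rvec" (rotation vector, rad) and "tvec" (3), from world to camera coordinates, as OpenCV has them. Camera axes: x right, y down, z forward; pixel columns grow to the right and rows downward; lengths in m; the calibration is good to about 2 mm. A picture is of the moment at which its call begins: read the wrist's pose just before it. camera_params takes no time and is no camera call; for the wrist camera it gives the pose at the moment of the call.
- ticket.close_job(): hands the job in; it is judged then, once.
The state is a dict: "time_s": time; "q": joint angles; "joint_vel": joint speeds; "tau": joint torques, N m; "tcp_pos": TCP position; "ee_rot": TCP orientation; "ft_force": force on the tool from outside, world axes, zero at the start; "wrist_torque": the same for the moment, N m; "opening": opening from 0.0 (shut) to 1.0 (fully open); "gripper_force": force on a finger pad.
Only numpy, scipy, OpenCV 4.12 (cv2) and the standard library are available. Lean on these libraries where they do the work, as an engineer would, in place of code of your own. Each camera call takes 0.05 s, during which the arm holds its last target. There are 200 camera calls.

## Working session

There is one attempt and no reset: what is moved stays moved. The work goes in short steps, Python scripts to look and compute and a tool call to move; the robot and the scene stay as the last step left them, time stands still between calls to the robot, and variables do not carry over. Pictures are saved under pics/ and viewed, at most 14 in all, crops included, and the job is handed in when it is done.

Besides the shell and the picture viewer there is one more tool, called after "Call:" by a JSON object that holds its "method" and its "body", one argument or row to a line. carry_out: Moves the arm, as the interface text tells. Its arguments: {"type":"object","properties":{"series":{"type":"string"},"grip_force":{"type":"number"}},"required":["series"]}

```bash
mkdir -p pics
cat > h.py <<'E'
import numpy as np, cv2
from rig import get_state, optics, ticket, env
R=lambda r: cv2.Rodrigues(np.array(r,float))[0]
def snap(n,f=None):
    p=optics.camera_params(n); im=optics.grab_frame(n)
    if f: cv2.imwrite('pics/'+f+'.png',im[:,:,::-1])
    return im,p
def KD(p): return np.array([[p['fx'],0,p['cx']],[0,p['fy'],p['cy']],[0,0,1.]]),np.array(p['dist_coeffs'],float)
def plane(p,uv,z):
    K,D=KD(p); u=cv2.undistortPoints(np.array(uv,float).reshape(-1,1,2),K,D).reshape(-1,2)
    Rm=R(p['rvec']); t=np.array(p['tvec'],float).ravel(); c=-Rm.T@t
    d=np.c_[u,np.ones(len(u))]@Rm
    return c+d*((z-c[2])/d[:,2])[:,None]
def proj(p,X):
    K,D=KD(p); return cv2.projectPoints(np.array(X,float).reshape(-1,1,3),np.array(p['rvec'],float),np.array(p['tvec'],float),K,D)[0].reshape(-1,2)
E
python3 - <<'E'
from h import *
ims=[]
for n in('scene','side'):
    im,p=snap(n,n+'0'); Rm=R(p['rvec']); print(n,-Rm.T@np.ravel(p['tvec']),p['fx'],p['dist_coeffs'])
s=get_state(); print(s['tcp_pos'],s['ee_rot'],R(s['ee_rot']),s['opening'],env.tcp_to_grasp)
E
```

```text
scene [ 1.36585523 -0.33162572  0.71802529] 497.87097990164835 [-0.05962757  0.          0.          0.          0.        ]
side [0.11447357 0.72029043 0.82376402] 525.7098616631318 [0.03935115 0.         0.         0.         0.        ]
[ 0.23786267 -0.57730725  0.18827827] [ 6.09598867e-01 -3.08140064e+00 -2.98380677e-03] [[-9.24673254e-01 -3.80760665e-01 -8.30066872e-04]
 [-3.80761559e-01  9.24671560e-01  1.77244073e-03]
 [ 9.26635185e-05  1.95498609e-03 -9.99998085e-01]] 1.0009207353745861 0.0187
```

View pics/scene0.png

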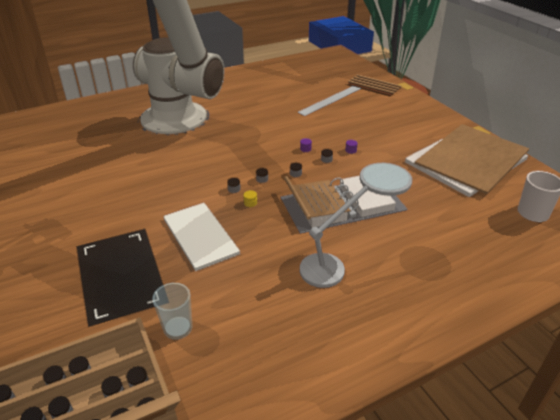

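View pics/side0.png

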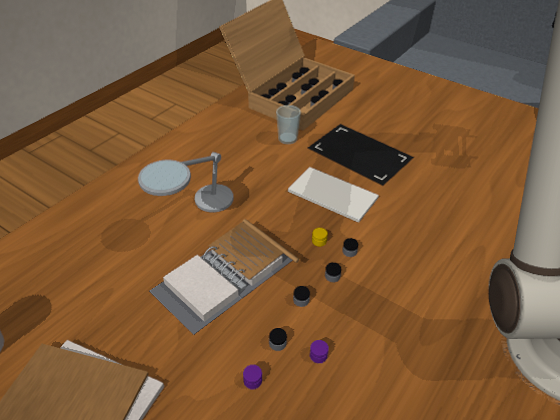

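The views show four grey pots with black caps. In scene they are at (233,185), (262,175), (296,170) and (327,156); in side at (351,246), (334,271), (302,295) and (278,339). These fit the description. The yellow pot (scene 250,199) and the two purple ones (306,145 and 351,146) are look-alikes, and the capped pots in the drawer box are not out on the table. The tile is at scene (200,235), the mat at (120,273), the binder at (345,200) with its leaf slightly raised, and the magnifier lens at (385,178).

Run:
```python
from h import *
im,p=snap('scene'); im2,p2=snap('side')
pix={'scene':[(233,184),(262,174),(296,169),(327,155),(250,199),(306,145),(351,146)],'side':[(351,244),(334,269),(302,293),(278,337),(320,236),(319,350),(253,376)]}
for n,i,q in(('scene',im,p),('side',im2,p2)):
    dark=(i.max(2)<45).astype(np.uint8)
    nn,l,st,ce=cv2.connectedComponentsWithStats(dark)
    for k in range(1,nn):
        if 20<st[k,4]<400:
            w=plane(q,ce[k],.026)[0]
            if w[0]<.9 and abs(w[1])<.6: print(n,'dark',ce[k].round(1),st[k,4],w.round(4))
    hsv=cv2.cvtColor(i,cv2.COLOR_RGB2HSV)
    for nm,m in(('yel',cv2.inRange(hsv,(22,150,90),(35,255,255))),('pur',cv2.inRange(hsv,(125,100,40),(160,255,255)))):
        nn,l,st,ce=cv2.connectedComponentsWithStats(m)
        for k in range(1,nn):
            if st[k,4]>40: print(n,nm,ce[k].round(1),st[k,4],plane(q,ce[k],.015)[0].round(3))
    wht=cv2.inRange(hsv,(0,0,150),(180,60,255))
    for c in cv2.findContours(wht,0,2)[0]:
        if 600<cv2.contourArea(c)<8000:
            b=cv2.approxPolyDP(cv2.convexHull(c),6,True)[:,0]; print(n,'white',cv2.contourArea(c),b.tolist(),plane(q,b,.010).round(3)[:,:2].tolist())
    mt=cv2.inRange(hsv,(0,0,0),(180,255,45))
    for c in cv2.findContours(mt,0,2)[0]:
        if 1500<cv2.contourArea(c)<12000:
            b=cv2.approxPolyDP(cv2.convexHull(c),8,True)[:,0]; print(n,'mat',b.tolist(),plane(q,b,.001).round(3)[:,:2].tolist())
a=np.hstack([cv2.resize(im[130:250,200:420],None,fx=3.4,fy=3.4,interpolation=2)]); cv2.imwrite('pics/c1.png',a[:,:,::-1])
b=cv2.resize(im2[180:400,140:400],None,fx=2.7,fy=2.7,interpolation=2); cv2.imwrite('pics/c2.png',b[:,:,::-1])
```

```text
scene dark [152.3  17.9] 214 [-0.9224  0.1945  0.026 ]
scene dark [295.8 166.7] 39 [0.454  0.1807 0.026 ]
scene dark [261.6 172.2] 49 [0.4363 0.0938 0.026 ]
scene dark [ 78.  364.7] 224 [ 0.7974 -0.4102  0.026 ]
scene dark [ 52.8 374.1] 235 [ 0.7973 -0.4502  0.026 ]
scene dark [136.3 375.4] 250 [ 0.8595 -0.3299  0.026 ]
scene dark [111.  385.4] 261 [ 0.8593 -0.3702  0.026 ]
scene dark [  4.4 392.6] 150 [ 0.798  -0.5244  0.026 ]
scene dark [ 58.4 406.2] 306 [ 0.8593 -0.4505  0.026 ]
scene dark [ 32.  414.1] 216 [ 0.855  -0.4889  0.026 ]
scene yel [250. 198.] 174 [0.506 0.03  0.015]
scene pur [305.5 144.5] 118 [0.356 0.265 0.015]
scene pur [350.9 145.9] 122 [0.42  0.371 0.015]
scene white 2612.0 [[203, 203], [238, 251], [194, 267], [164, 216]] [[0.466, -0.073], [0.654, -0.065], [0.656, -0.162], [0.471, -0.168]]
scene white 1080.0 [[411, 177], [403, 189], [381, 190], [361, 171], [390, 163]] [[0.607, 0.425], [0.639, 0.375], [0.617, 0.325], [0.527, 0.33], [0.531, 0.418]]
scene mat [[136, 237], [161, 283], [152, 305], [89, 324], [78, 248]] [[0.501, -0.242], [0.659, -0.233], [0.706, -0.264]
[... 1025 characters left out ...]
0.555, 0.242], [0.561, 0.333], [0.692, 0.306]]
side white 2340.5 [[288, 188], [310, 167], [377, 196], [356, 221]] [[0.65, -0.063], [0.652, -0.162], [0.466, -0.164], [0.463, -0.062]]
side white 1131.0 [[189, 172], [170, 190], [146, 189], [138, 177], [158, 161]] [[0.878, 0.032], [0.868, 0.108], [0.915, 0.139], [0.963, 0.119], [0.97, 0.046]]
side white 2416.0 [[527, 262], [559, 116], [559, 266]] [[0.12, -0.166], [0.218, -0.771], [0.065, -0.194]]
side white 2496.0 [[388, 0], [332, 40], [295, 28], [283, 0]] [[0.991, -1.228], [0.982, -0.796], [1.138, -0.796], [1.32, -0.976]]
side mat [[308, 147], [342, 125], [412, 157], [381, 184]] [[0.709, -0.239], [0.69, -0.381], [0.47, -0.363], [0.483, -0.219]]
```

View pics/c1.png

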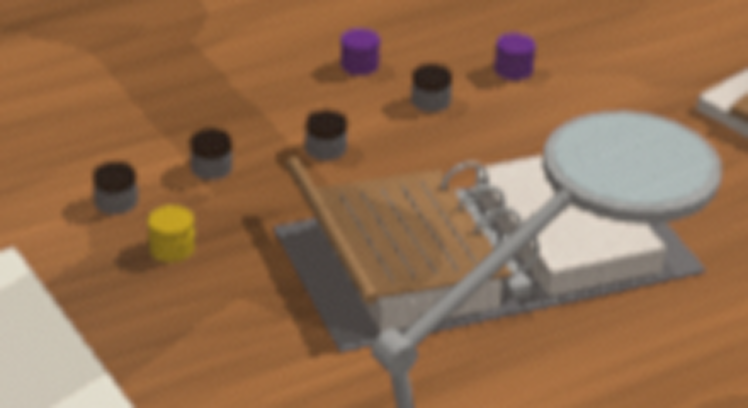

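View pics/c2.png

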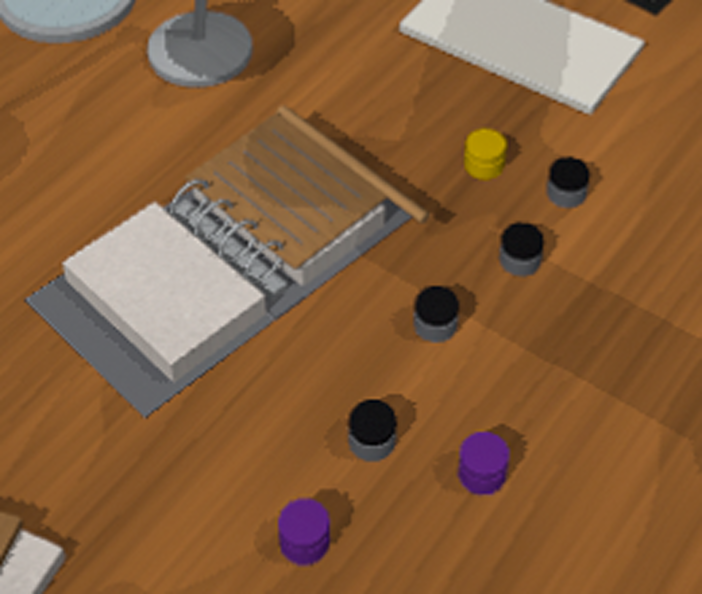

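The crops confirm four grey pots with black caps, one yellow and two purple. The rod's bare end is at scene (286,177) and side (297,260), with its far end at scene (309,216) and side (245,221). The lens hangs near or over the left pages.

```bash
cat >> h.py <<'E'
def tri(p,q,a,b):
    A=[];
    for c,u in((p,a),(q,b)):
        o=plane(c,[u],0)[0]; c0=plane(c,[u],.5)[0]; d=(o-c0)/np.linalg.norm(o-c0); A.append((o,d))
    M=np.c_[A[0][1],-A[1][1]]; s=np.linalg.lstsq(M,A[1][0]-A[0][0],rcond=None)[0]
    x=A[0][0]+s[0]*A[0][1]; y=A[1][0]+s[1]*A[1][1]; return (x+y)/2,np.linalg.norm(x-y)
E
python3 - <<'E'
from h import *
p=optics.camera_params('scene');q=optics.camera_params('side')
for n,a,b in(('rod near',(286.2,177.1),(297,260)),('rod far',(308.8,215.5),(244.8,220.9)),('lens',(386,178),(164,177)),('lens-arm joint',(317,232),(216,157))): 
    x,e=tri(p,q,a,b); print(n,x.round(4),round(e,4))
print('lens .165',plane(p,[(386,178)],.165),plane(q,[(164,177)],.165))
print('magbase',plane(p,[(322,268)],.008),plane(q,[(214,197)],.008))
print('jar',plane(p,[(177,326)],.0),plane(q,[(289,137)],.0))
c2=np.array([(65,265),(155,205),(264,300),(176,378)])/2.7+[140,180]
print('left block top',plane(q,c2[:4]-[0,0],.024).round(4))
b2=np.array([(28,297),(148,415),(412,215)])/2.7+[140,180]
print('binder',plane(q,b2,.003).round(4))
b1=np.array([(275,228),(340,348),(702,267)])/3.4+[200,130]
print('binder',plane(p,b1,.003).round(4))
E
```

```text
rod near [0.4924 0.1311 0.0344] 0.0035
rod far [0.6458 0.1057 0.0349] 0.0029
lens [0.7576 0.2084 0.1695] 0.0029
lens-arm joint [0.7739 0.0454 0.1108] 0.0053
lens .165 [[0.75355026 0.21402505 0.165     ]] [[0.7610491 0.2038282 0.165    ]]
magbase [[0.77488598 0.06429421 0.008     ]] [[0.7705155  0.06384107 0.008     ]]
jar [[ 0.77350543 -0.23765454  0.        ]] [[ 0.77611031 -0.246812    0.        ]]
left block top [[0.6781 0.3135 0.024 ]
 [0.6656 0.2325 0.024 ]
 [0.5427 0.2537 0.024 ]
 [0.5485 0.3393 0.024 ]]
binder [[0.693  0.3397 0.003 ]
 [0.5551 0.3625 0.003 ]
 [0.5145 0.1105 0.003 ]]
binder [[0.522  0.103  0.003 ]
 [0.655  0.081  0.003 ]
 [0.6966 0.3405 0.003 ]]
```

```bash
cat >> h.py <<'E'
def move(pts):
    "pts: (x,y,z,yaw of tool y axis); prints shift mm + turn in the present tool frame"
    s=get_state(); R0=R(s['ee_rot']); p0=np.array(s['tcp_pos'])
    for x,y,z,a in pts:
        ty=np.array([np.cos(a),np.sin(a),0]); tz=np.array([0,0,-1.]); T=np.c_[np.cross(ty,tz),ty,tz]
        print((R0.T@(np.array([x,y,z])-p0)*1000).round(1),cv2.Rodrigues(R0.T@T)[0].ravel().round(3))
    print('at',p0.round(4),s['time_s'])
E
python3 -c "
from h import *
a=np.pi/2-.162
move([(.507,.1285,.189,a),(.507,.1285,.10,a)])"
```

```text
[-5.177e+02  5.503e+02  3.000e-01] [ 0.001 -0.     0.553]
[-517.7  550.2   89.3] [ 0.001 -0.     0.553]
at [ 0.2379 -0.5775  0.1886] 0.2
```

Call:
{"method": "carry_out", "body": {
  "series": "-518 550 0 0.001 0 0.553 -1;-518 550 0 0.001 0 0.553 -1;-518 550 0 0.001 0 0.553 -1;-518 550 0 0.001 0 0.553 -1;-518 550 0 0.001 0 0.553 -1;-518 550 0 0.001 0 0.553 -1;-518 550 0 0.001 0 0.553 -1;-518 550 0 0.001 0 0.553 -1;-518 550 0 0.001 0 0.553 -1;-518 550 0 0.001 0 0.553 -1;-518 550 0 0.001 0 0.553 -1;-518 550 0 0.001 0 0.553 -1;-518 550 0 0.001 0 0.553 -1;-518 550 0 0.001 0 0.553 -1;-518 550 0 0.001 0 0.553 -1;-518 550 0 0.001 0 0.553 -1;-518 550 0 0.001 0 0.553 -1;-518 550 0 0.001 0 0.553 -1",
  "grip_force": 15
}}

```text
time_s: 2.45
tcp_pos: [0.5075, 0.1275, 0.1895]
ee_rot: [0.256, 3.131, -0.001]
ft_force: [-0.4, -0.9, -0.0]
opening: 1.0
gripper_force: 0.0
```

```bash
python3 -c "
from h import *
a=np.pi/2-.162
im,p=snap('wrist','w1'); print(proj(p,[(.507,.1285,.034),(.4924,.1311,.034),(.602,.224,.024)]))
move([(.507,.1285,.189,a)])"
```

```text
[[275.05953738 187.44952975]
 [275.28305333 172.60677711]
 [376.08530314 256.64713987]]
[0.6 0.8 0.4] [-0.001  0.001 -0.001]
at [0.5075 0.1276 0.1894] 2.5
```

View pics/w1.png

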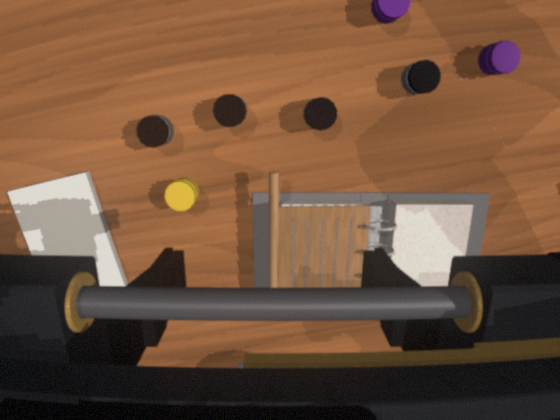

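The wrist view shows the rod lying along u=275 with its bare end at v=172, where it was projected to be, and the leaf begins at v≈206. I go down and grip it.

Call:
{"method": "carry_out", "body": {
  "series": "0 1 60 0 0 0 -1;0 1 120 0 0 0 -1;0 1 150 0 0 0 -1;0 1 173 0 0 0 -1;0 1 173 0 0 0 -1;0 1 173 0 0 0 0.5;0 1 173 0 0 0 1;0 1 173 0 0 0 1;0 1 173 0 0 0 1;0 1 173 0 0 0 1;0 1 173 0 0 0 1;0 1 173 0 0 0 1",
  "grip_force": 12
}}

```text
time_s: 4.0
tcp_pos: [0.5077, 0.1288, 0.0162]
ee_rot: [0.255, 3.131, -0.002]
ft_force: [0.1, 0.3, 0.4]
opening: 0.284
gripper_force: 0.0
```

Call:
{"method": "carry_out", "body": {
  "series": "0 0 0 0 0 0 1;0 0 0 0 0 0 1;0 0 0 0 0 0 1;0 0 0 0 0 0 1"
}}

```text
time_s: 4.5
tcp_pos: [0.5077, 0.1288, 0.0162]
ee_rot: [0.254, 3.131, -0.002]
ft_force: [-0.0, 0.3, -0.5]
opening: 0.007
gripper_force: 0.0
```

```bash
python3 -c "
from h import *
im,p=snap('side'); i2,p2=snap('scene')
print(proj(p,[get_state()['tcp_pos']]),proj(p2,[get_state()['tcp_pos']]))
a=cv2.resize(im[200:330,200:350],(400,346)); b=cv2.resize(i2[110:240,230:380],(400,346))
cv2.imwrite('pics/c3.png',np.hstack([a,b])[:,:,::-1])"
```

```text
[[290.34146762 262.22455357]] [[287.64124644 186.5079226 ]]
```

View pics/c3.png

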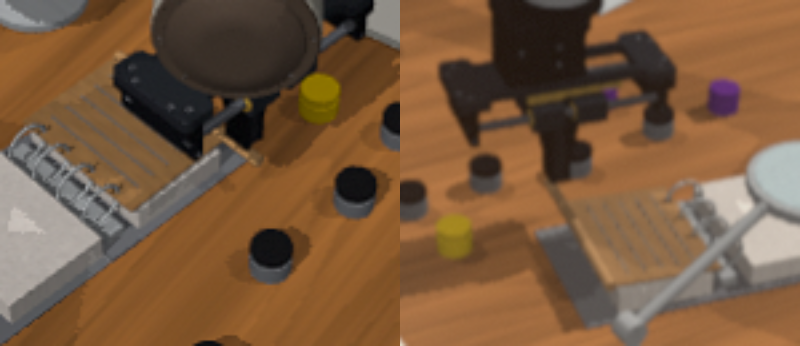

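```bash
python3 -c "
from h import *
im,p=snap('side'); i2,p2=snap('scene')
a=cv2.resize(im[230:280,265:315],(400,400),interpolation=2); b=cv2.resize(i2[155:205,262:312],(400,400),interpolation=2)
cv2.imwrite('pics/c4.png',np.clip(np.hstack([a,b])[:,:,::-1]*1.8,0,255))
s=get_state();print(s['opening'],s['gripper_force'],s['ft_force'])"
```

```text
0.005668708589789056 0.0 [ 1.07114847 -0.07228417 -0.69160419][ WARN:0@1.391] global loadsave.cpp:1063 imwrite_ Unsupported depth image for selected encoder is fallbacked to CV_8U.
```

View pics/c4.png

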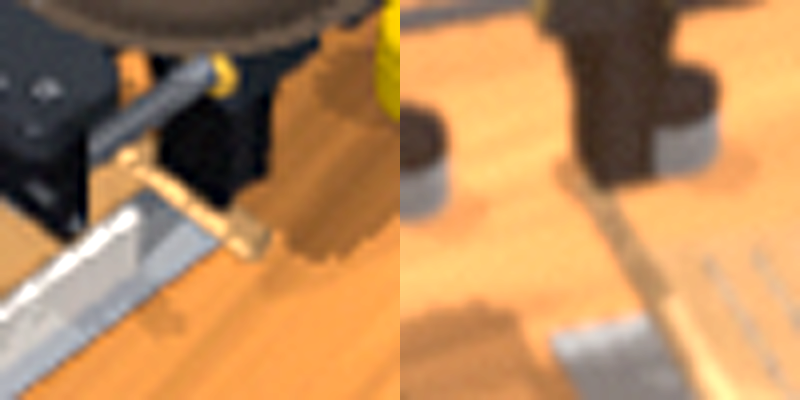

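Call:
{"method": "carry_out", "body": {
  "series": "0 0 -50 0 0 0 1;0 0 -50 0 0 0 1;0 0 -50 0 0 0 1"
}}

```text
time_s: 5.08
tcp_pos: [0.5073, 0.1288, 0.0661]
ee_rot: [-0.255, -3.131, 0.001]
ft_force: [-0.5, -0.2, -0.3]
opening: 0.004
gripper_force: 0.0
```

```bash
python3 -c "
from h import *
im,p=snap('side'); i2,p2=snap('scene')
s=get_state();t=s['tcp_pos'];a=proj(p,[t])[0];b=proj(p2,[t])[0];print(a,b,t)
A=im.copy();B=i2.copy()
for I,c in((A,a),(B,b)): I[int(round(c[1])),int(round(c[0]))]=[255,0,0]
def cr(I,c): 
  x,y=int(c[0])-30,int(c[1])-30; print(x,y); return cv2.resize(I[y:y+60,x:x+60],(390,390),interpolation=0)
cv2.imwrite('pics/c5.png',np.clip(np.hstack([cr(A,a),cr(B,b)])[:,:,::-1]*1.8,0,255).astype('uint8'))"
```

```text
[291.39055354 245.79144993] [287.42185607 169.44125384] [0.50682773 0.12844562 0.06526572]
261 215
257 139
```

View pics/c5.png

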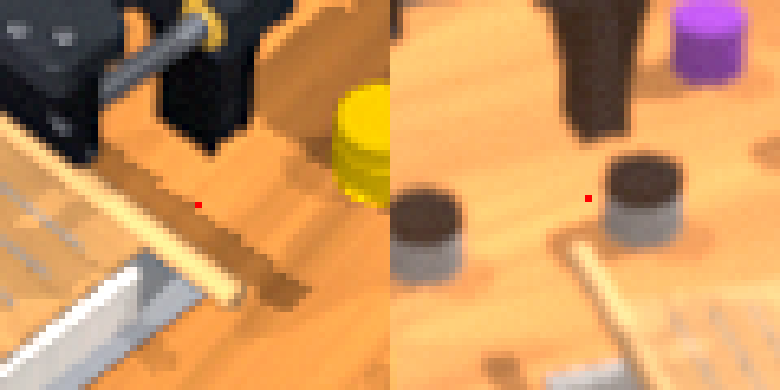

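```bash
python3 -c "
from h import *
p=optics.camera_params('side');p2=optics.camera_params('scene')
print(tri(p2,p,(289,160.2),(293.3,237.5)),get_state()['tcp_pos'])"
```

```text
(array([0.50475851, 0.13059568, 0.09035446]), np.float64(0.005615165404922437)) [0.50682773 0.12844562 0.06526572]
```

The fingertips appear at side (293,238) and scene (289,160), about 20 mm above the reported TCP. That would explain why they closed over the rod. I check the real tip height with a gentle table touch beside the rod.

Call:
{"method": "carry_out", "body": {
  "series": "0 -35 0 0 0 0 1;0 -35 45 0 0 0 1;0 -35 55 0 0 0 1;0 -35 58 0 0 0 1;0 -35 60 0 0 0 1;0 -35 62 0 0 0 1;0 -35 62 0 0 0 1"
}}

```text
time_s: 6.05
tcp_pos: [0.5023, 0.0945, 0.0047]
ee_rot: [0.254, 3.13, -0.001]
ft_force: [-0.7, 0.4, -0.5]
opening: 0.007
gripper_force: 0.0
```

Call:
{"method": "carry_out", "body": {
  "series": "0 0 3 0 0 0 1;0 0 5 0 0 0 1;0 0 6 0 0 0 1;0 0 6 0 0 0 1"
}}

```text
time_s: 6.55
tcp_pos: [0.502, 0.0942, -0.0019]
ee_rot: [-0.255, -3.131, 0.002]
ft_force: [0.7, 1.0, 0.2]
opening: 0.006
gripper_force: 0.0
```

Call:
{"method": "carry_out", "body": {
  "series": "0 0 2 0 0 0 1;0 0 4 0 0 0 1;0 0 6 0 0 0 1;0 0 6 0 0 0 1"
}}

```text
time_s: 7.05
tcp_pos: [0.5019, 0.0942, -0.0079]
ee_rot: [-0.255, -3.131, 0.002]
ft_force: [0.1, 0.4, 0.1]
opening: 0.006
gripper_force: 0.0
```

Call:
{"method": "carry_out", "body": {
  "series": "0 0 2 0 0 0 1;0 0 4 0 0 0 1;0 0 5 0 0 0 1;0 0 5 0 0 0 1"
}}

```text
time_s: 7.55
tcp_pos: [0.502, 0.0942, -0.0128]
ee_rot: [-0.255, -3.131, 0.002]
ft_force: [-0.4, 0.6, 0.4]
opening: 0.007
gripper_force: 0.0
```

Call:
{"method": "carry_out", "body": {
  "series": "0 0 1 0 0 0 1;0 0 2 0 0 0 1;0 0 3 0 0 0 1;0 0 3 0 0 0 1"
}}

```text
time_s: 8.05
tcp_pos: [0.502, 0.0942, -0.0158]
ee_rot: [0.255, 3.131, -0.002]
ft_force: [0.7, 0.9, -0.2]
opening: 0.004
gripper_force: 0.0
```

Call:
{"method": "carry_out", "body": {
  "series": "0 0 1 0 0 0 1;0 0 2 0 0 0 1;0 0 2 0 0 0 1"
}}

```text
time_s: 8.43
tcp_pos: [0.502, 0.0942, -0.0178]
ee_rot: [0.255, 3.131, -0.002]
ft_force: [-0.4, 0.5, 0.3]
opening: 0.008
gripper_force: 0.0
```

Call:
{"method": "carry_out", "body": {
  "series": "0 0 1 0 0 0 1;0 0 2 0 0 0 1;0 0 2 0 0 0 1"
}}

```text
time_s: 8.8
tcp_pos: [0.502, 0.0942, -0.0198]
ee_rot: [-0.255, -3.131, 0.002]
ft_force: [-0.3, 0.7, -0.7]
opening: 0.003
gripper_force: 0.0
```

Call:
{"method": "carry_out", "body": {
  "series": "0 0 1 0 0 0 1;0 0 2 0 0 0 1;0 0 2 0 0 0 1"
}}

```text
time_s: 9.18
tcp_pos: [0.502, 0.0942, -0.0218]
ee_rot: [-0.255, -3.131, 0.002]
ft_force: [0.1, 0.3, -0.6]
opening: 0.003
gripper_force: 0.0
```

Call:
{"method": "carry_out", "body": {
  "series": "0 0 1 0 0 0 1;0 0 2 0 0 0 1;0 0 2 0 0 0 1"
}}

```text
time_s: 9.55
tcp_pos: [0.502, 0.0942, -0.0238]
ee_rot: [0.254, 3.131, -0.002]
ft_force: [0.1, 0.4, -0.4]
opening: 0.008
gripper_force: 0.0
```

Call:
{"method": "carry_out", "body": {
  "series": "0 0 1 0 0 0 1;0 0 2 0 0 0 1;0 0 2 0 0 0 1"
}}

```text
time_s: 9.93
tcp_pos: [0.502, 0.0942, -0.0258]
ee_rot: [0.254, 3.131, -0.002]
ft_force: [0.4, -0.1, 0.7]
opening: 0.003
gripper_force: 0.0
```

Call:
{"method": "carry_out", "body": {
  "series": "0 0 1 0 0 0 1;0 0 2 0 0 0 1;0 0 2 0 0 0 1"
}}

```text
time_s: 10.3
tcp_pos: [0.502, 0.0942, -0.0278]
ee_rot: [0.254, 3.131, -0.002]
ft_force: [0.1, -0.3, -0.6]
opening: 0.007
gripper_force: 0.0
```

Call:
{"method": "carry_out", "body": {
  "series": "0 0 1 0 0 0 1;0 0 2 0 0 0 1;0 0 2 0 0 0 1"
}}

```text
time_s: 10.68
tcp_pos: [0.502, 0.0942, -0.0298]
ee_rot: [-0.255, -3.131, 0.002]
ft_force: [-0.6, 0.4, -0.4]
opening: 0.004
gripper_force: 0.0
```

```bash
python3 -c "
from h import *
im,p=snap('side'); i2,p2=snap('scene')
t=np.array(get_state()['tcp_pos']);
X=[t+[0,0,.03],t]
print(proj(p,X).round(),proj(p2,X).round())
def cr(I,c): 
  x,y=int(c[0])-30,int(c[1])-35; print(x,y); return cv2.resize(I[y:y+60,x:x+60],(390,390),interpolation=0)
cv2.imwrite('pics/c6.png',np.clip(np.hstack([cr(im,proj(p,X)[0]),cr(i2,proj(p2,X)[0])])[:,:,::-1]*1.8,0,255).astype('uint8'))"
```

```text
[[302. 258.]
 [301. 268.]] [[274. 195.]
 [274. 204.]]
271 223
243 159
```

View pics/c6.png

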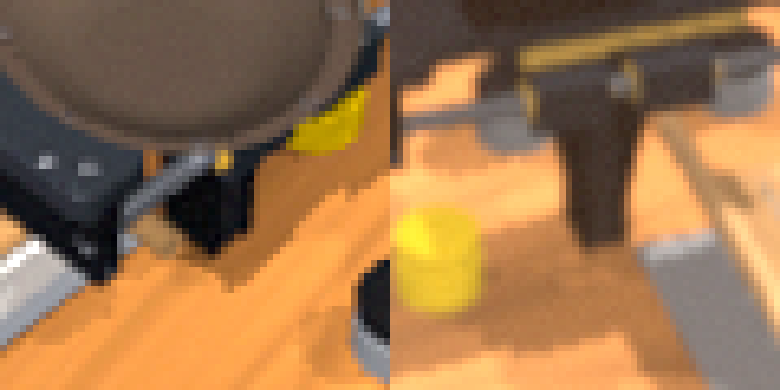

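Call:
{"method": "carry_out", "body": {
  "series": "0 0 1 0 0 0 1;0 0 2 0 0 0 1;0 0 2 0 0 0 1"
}}

```text
time_s: 11.15
tcp_pos: [0.502, 0.0942, -0.0318]
ee_rot: [-0.255, -3.131, 0.002]
ft_force: [0.2, -0.4, 0.2]
opening: 0.005
gripper_force: 0.0
```

Call:
{"method": "carry_out", "body": {
  "series": "0 0 1 0 0 0 1;0 0 2 0 0 0 1;0 0 2 0 0 0 1"
}}

```text
time_s: 11.52
tcp_pos: [0.5022, 0.0943, -0.0329]
ee_rot: [0.254, 3.131, -0.002]
ft_force: [-1.9, 0.8, 6.1]
opening: 0.006
gripper_force: 3.4
```

The table contact came at a reported z of -0.032, so the real tips sit 32 mm higher than reported when shut. I correct for that from here on and go back to the rod.

Call:
{"method": "carry_out", "body": {
  "series": "0 0 -50 0 0 0 1;0 0 -65 0 0 0 0;0 35 -65 0 0 0 0;0 35 -65 0 0 0 0;0 35 -65 0 0 0 0;0 35 -65 0 0 0 0;0 35 -65 0 0 0 0;0 35 -17 0 0 0 0;0 35 -17 0 0 0 0;0 35 -17 0 0 0 0.4;0 35 -17 0 0 0 1;0 35 -17 0 0 0 1;0 35 -17 0 0 0 1;0 35 -17 0 0 0 1;0 35 -17 0 0 0 1;0 35 -17 0 0 0 1"
}}

```text
time_s: 13.52
tcp_pos: [0.5076, 0.1275, -0.0165]
ee_rot: [-0.254, -3.131, 0.004]
ft_force: [0.9, -5.6, 0.3]
opening: 0.107
gripper_force: 12.0
```

Call:
{"method": "carry_out", "body": {
  "series": "0 0 0 0 0 0 1;0 0 0 0 0 0 1;0 0 0 0 0 0 1;0 0 0 0 0 0 1"
}}

```text
time_s: 14.02
tcp_pos: [0.5075, 0.1275, -0.0166]
ee_rot: [-0.254, -3.131, 0.004]
ft_force: [0.8, -4.6, 0.5]
opening: 0.112
gripper_force: 12.0
```

```bash
python3 -c "
import numpy as np
t=np.linspace(.05,3.14,19)[1:]
print(';'.join(f'0 {110*(np.cos(.05)-np.cos(a)):.0f} {-110*(np.sin(a)-np.sin(.05)):.0f} 0 0 0 1' for a in t))"
```

```text
0 3 -19 0 0 0 1;0 8 -37 0 0 0 1;0 17 -53 0 0 0 1;0 28 -68 0 0 0 1;0 42 -81 0 0 0 1;0 58 -92 0 0 0 1;0 75 -99 0 0 0 1;0 94 -103 0 0 0 1;0 113 -104 0 0 0 1;0 131 -102 0 0 0 1;0 149 -97 0 0 0 1;0 166 -89 0 0 0 1;0 182 -78 0 0 0 1;0 195 -64 0 0 0 1;0 206 -49 0 0 0 1;0 213 -32 0 0 0 1;0 218 -13 0 0 0 1;0 220 5 0 0 0 1
```

Call:
{"method": "carry_out", "body": {
  "series": "0 3 -19 0 0 0 1;0 8 -37 0 0 0 1;0 17 -53 0 0 0 1;0 28 -68 0 0 0 1;0 42 -81 0 0 0 1;0 58 -92 0 0 0 1;0 75 -99 0 0 0 1;0 94 -103 0 0 0 1;0 113 -104 0 0 0 1;0 131 -102 0 0 0 1",
  "grip_force": 15
}}

```text
time_s: 15.28
tcp_pos: [0.5293, 0.2588, 0.0859]
ee_rot: [0.254, 3.13, -0.001]
ft_force: [1.3, -2.1, 0.8]
opening: 0.106
gripper_force: 15.0
```

Call:
{"method": "carry_out", "body": {
  "series": "0 18 5 0 0 0 1;0 35 13 0 0 0 1;0 51 24 0 0 0 1;0 64 38 0 0 0 1;0 75 53 0 0 0 1;0 82 70 0 0 0 1;0 87 89 0 0 0 1;0 89 107 0 0 0 1;0 89 109 0 0 0 1;0 89 109 0 0 0 1"
}}

```text
time_s: 16.52
tcp_pos: [0.5431, 0.3444, -0.0235]
ee_rot: [-0.255, -3.131, 0.005]
ft_force: [2.3, -6.0, 7.6]
opening: 0.108
gripper_force: 15.0
```

Call:
{"method": "carry_out", "body": {
  "series": "0 0 0 0 0 0 0.3;0 0 0 0 0 0 0;0 0 0 0 0 0 0;0 0 0 0 0 0 0;0 0 0 0 0 0 0;0 0 -50 0 0 0 0;0 0 -100 0 0 0 0;-40 -60 -150 0 0 0 0;-40 -60 -150 0 0 0 0"
}}

```text
time_s: 17.65
tcp_pos: [0.5745, 0.2795, 0.1291]
ee_rot: [0.256, 3.128, 0.003]
ft_force: [-0.1, -0.2, -0.2]
opening: 0.501
gripper_force: 0.0
```

```bash
python3 -c "
from h import *
im,p=snap('wrist'); i2,p2=snap('scene','scene1');i3,p3=snap('side','side1')
print(plane(p3,[(0,0)],0)*0, get_state()['tcp_pos'])
a=cv2.resize(i3[200:340,130:310],(390,303)); b=cv2.resize(i2[110:250,270:450],(390,303)); w=cv2.resize(im[:300],(780,418))
cv2.imwrite('pics/c7.png',np.vstack([np.hstack([a,b]),w])[:600,:,::-1])"
```

```text
[[ 0. -0.  0.]] [0.57324837 0.27967996 0.12627246]
```

View pics/c7.png

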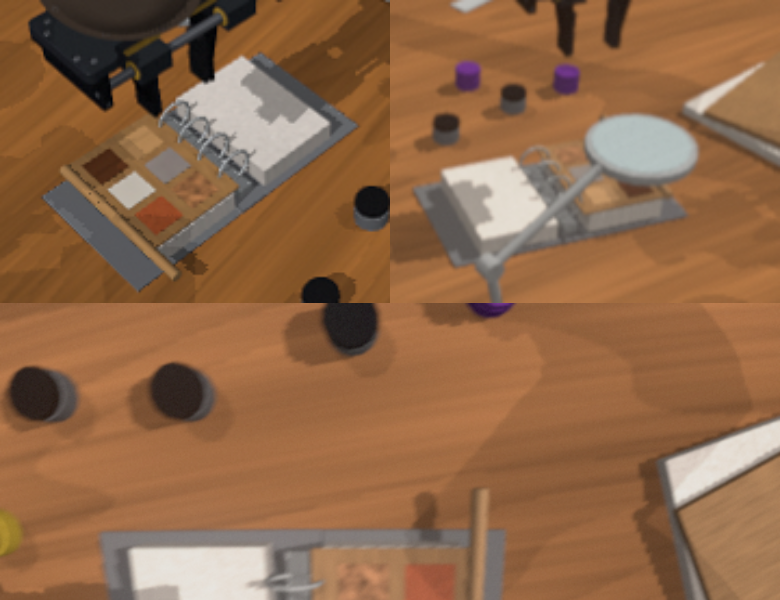

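The leaf lies flat on the left pages, with the six swatches up (side crop around 140,200). Next I measure the mat and tile from above.

```bash
python3 -c "
from h import *
s=get_state();Rm=R(s['ee_rot']);print(np.round(s['q'],3),np.arctan2(Rm[1,1],Rm[0,1]))
p3=optics.camera_params('side');print(plane(p3,[(211.2,327)],.028), 'expect .5235 .3483')
move([(.60,.10,.23,np.pi/2),(.68,-.20,.25,np.pi/2)])"
```

```text
[ 0.707  0.453 -0.047  0.    -1.07  -2.442] 1.4065401884698394
[[0.5276749  0.34603605 0.028     ]] expect .5235 .3483
[ -55.8 -172.9 -103.7] [-0.     0.    -0.164]
[-183.8 -455.8 -123.7] [-0.     0.    -0.164]
at [0.5732 0.2797 0.1263] 17.8
```

Call:
{"method": "carry_out", "body": {
  "series": "0 0 -62 0 0 0 0.5;0 0 -104 0 0 -0.164 1;-56 -173 -104 0 0 -0.164 1;-56 -173 -104 0 0 -0.164 1;-56 -173 -104 0 0 -0.164 1;-184 -456 -124 0 0 -0.164 1;-184 -456 -124 0 0 -0.164 1;-184 -456 -124 0 0 -0.164 1;-184 -456 -124 0 0 -0.164 1;-184 -456 -124 0 0 -0.164 1;-184 -456 -124 0 0 -0.164 1;-184 -456 -124 0 0 -0.164 1;-184 -456 -124 0 0 -0.164 1"
}}

```text
time_s: 19.42
tcp_pos: [0.6809, -0.1973, 0.25]
ee_rot: [0.006, -3.141, 0.001]
ft_force: [-0.5, 0.5, -0.9]
opening: 0.003
gripper_force: 0.0
```

```bash
cat > tm.py <<'E'
from h import *
def quad(c): return cv2.boxPoints(cv2.minAreaRect(c.astype(np.float32)))
def tile(n):
    im,p=snap(n); hsv=cv2.cvtColor(im,cv2.COLOR_RGB2HSV)
    wht=cv2.inRange(hsv,(0,0,130),(180,70,255)); out=[]
    for c in cv2.findContours(wht,0,2)[0]:
        if cv2.contourArea(c)<30: continue
        w=plane(p,c[:,0],.010 if cv2.contourArea(c)>600 else .001)[:,:2]; r=cv2.minAreaRect(w.astype(np.float32)*1000)
        if .3<r[0][0]/1000<.85 and -.45<r[0][1]/1000<.1: out.append((cv2.contourArea(c),np.round(r[0]),np.round(r[1]),round(r[2],1)))
    return im,p,out
if __name__=='__main__':
    for n in('wrist','scene','side'):
        im,p,o=tile(n); print(n)
        for x in o: print('  ',x)
        cv2.imwrite('pics/t_%s.png'%n,im[:,:,::-1])
    print(get_state()['tcp_pos'])
E
python3 tm.py
```

```text
wrist
   (790.5, array([ 771., -246.]), array([36., 61.]), 0.5)
   (2624.5, array([773.,  63.]), array([88., 87.]), 10.9)
   (86.5, array([ 690., -256.]), array([16., 32.]), 42.6)
   (78.5, array([ 682., -361.]), array([31., 17.]), 39.1)
   (105.0, array([ 496., -242.]), array([32., 17.]), 39.3)
   (101.0, array([ 493., -343.]), array([22., 23.]), 87.2)
   (13070.5, array([ 568., -117.]), array([171., 101.]), 2.6)
scene
   (860.5, array([ 738., -227.]), array([125.,  75.]), 7.2)
   (525.0, array([779.,  71.]), array([68., 88.]), 11.6)
   (2794.0, array([ 565., -117.]), array([198., 103.]), 2.7)
side
   (132.0, array([793.,  77.]), array([40., 89.]), 55.5)
   (2375.5, array([ 557., -112.]), array([190., 109.]), 2.6)
   (296.0, array([ 819., -302.]), array([ 58., 179.]), 41.3)
[ 0.68100202 -0.1977155   0.2509234 ]
```

View pics/t_wrist.png

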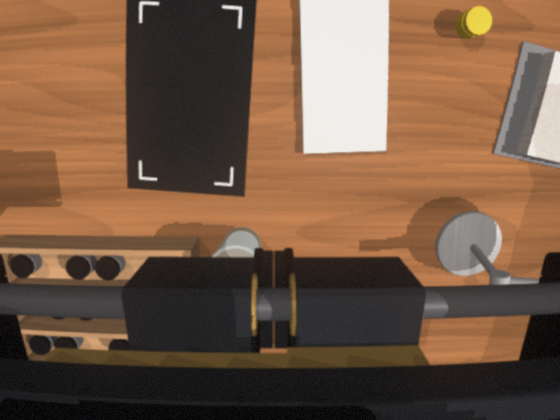

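The wrist view shows the four corner marks of the mat at (148,12), (232,16), (147,172) and (225,177). The tile's far end is at v≈153, u 303 to 386. The jar is at (240,243) and the magnifier base at (468,243).

```bash
cat > mat.py <<'E'
from h import *
im,p=snap('wrist'); hsv=cv2.cvtColor(im,cv2.COLOR_RGB2HSV)
w=cv2.inRange(hsv,(0,0,110),(180,80,255))
P=[]
for c in cv2.findContours(w,0,2)[0]:
    x=plane(p,c[:,0],.001)[:,:2]; m=x.mean(0)
    if 30<cv2.contourArea(c)<200 and .45<m[0]<.73 and -.4<m[1]<-.2: P.append(x)
P=np.vstack(P).astype(np.float32)*1000; r=cv2.minAreaRect(P); print('marks',r); print(cv2.boxPoints(r))
d=cv2.inRange(hsv,(0,0,0),(180,255,50))[:210]
c=max([c for c in cv2.findContours(d,0,2)[0] if c[:,0,1].min()<5],key=cv2.contourArea); x=plane(p,c[:,0],.001)[:,:2].astype(np.float32)*1000; r=cv2.minAreaRect(x);print('mat',r)
t=cv2.inRange(hsv,(0,0,130),(180,70,255))[:, 280:410]
c=max(cv2.findContours(t,0,2)[0],key=cv2.contourArea)[:,0]+[280,0]; x=plane(p,c,.010)[:,:2].astype(np.float32)*1000; print('tile',cv2.boxPoints(cv2.minAreaRect(x)),cv2.minAreaRect(x)[2])
E
python3 mat.py
```

```text
marks ((589.1236572265625, -301.27349853515625), (120.08448028564453, 210.29644775390625), 85.92234802246094)
[[ 479.9721  -353.68683]
 [ 689.7362  -368.6407 ]
 [ 698.2752  -248.86017]
 [ 488.5111  -233.90631]]
mat ((587.5650634765625, -300.2853088378906), (146.6941375732422, 219.15821838378906), 86.32319641113281)
tile [[ 480.67657   -70.12412 ]
 [ 485.19012  -171.34274 ]
 [ 656.143    -163.71964 ]
 [ 651.62946   -62.501007]] 2.5532374382019043
```

```bash
cat >> h.py <<'E'
MC=np.array([.589,-.3012]); MY=-.0712
def mw(x,y): c,s=np.cos(MY),np.sin(MY); return MC+np.array([c*x-s*y,s*x+c*y])
E
python3 -c "
from h import *
a=np.pi+MY
move([(*mw(-.043,.258),.25,a),(*mw(-.043,.258),.05,a)])"
```

```text
[116.  157.5   0.8] [-1.000e-03 -0.000e+00 -1.496e+00]
[116.1 157.7 200.8] [-1.000e-03 -0.000e+00 -1.496e+00]
at [ 0.681  -0.1979  0.251 ] 19.625
```

Call:
{"method": "carry_out", "body": {
  "series": "58 80 0 0 0 -0.4 -1;116 158 0 0 0 -0.8 -1;116 158 0 0 0 -1.2 -1;116 158 0 0 0 -1.496 -1;116 158 0 0 0 -1.496 -1;116 158 0 0 0 -1.496 -1;116 158 0 0 0 -1.496 -1;116 158 0 0 0 -1.496 -1;116 158 0 0 0 -1.496 -1;116 158 0 0 0 -1.496 -1;116 158 0 0 0 -1.496 -1;116 158 60 0 0 -1.496 -1;116 158 120 0 0 -1.496 -1;116 158 180 0 0 -1.496 -1;116 158 220 0 0 -1.496 -1;116 158 250 0 0 -1.496 -1;116 158 270 0 0 -1.496 -1;116 158 277 0 0 -1.496 -1;116 158 277 0 0 -1.496 -1"
}}

```text
time_s: 22.0
tcp_pos: [0.5649, -0.0417, -0.0265]
ee_rot: [2.138, -2.301, 0.001]
ft_force: [0.6, 0.3, 0.7]
opening: 0.999
gripper_force: 0.0
```

```bash
python3 -c "
from h import *
move([(*mw(-.043,.06),-.027,np.pi+MY)])"
```

```text
[1.971e+02 1.000e-01 7.000e-01] [-0.    -0.001 -0.002]
at [ 0.5649 -0.0417 -0.0265] 22.0
```

Call:
{"method": "carry_out", "body": {
  "series": "10 0 0 0 0 0 -1;20 0 0 0 0 0 -1;30 0 0 0 0 0 -1;40 0 0 0 0 0 -1;50 0 0 0 0 0 -1;60 0 0 0 0 0 -1;70 0 0 0 0 0 -1;80 0 0 0 0 0 -1;90 0 0 0 0 0 -1;100 0 0 0 0 0 -1;110 0 0 0 0 0 -1;120 0 0 0 0 0 -1;130 0 0 0 0 0 -1;140 0 0 0 0 0 -1;150 0 0 0 0 0 -1;160 0 0 0 0 0 -1;170 0 0 0 0 0 -1;177 0 0 0 0 0 -1;182 0 0 0 0 0 -1;182 0 0 0 0 0 -1"
}}

```text
time_s: 24.5
tcp_pos: [0.5511, -0.2238, -0.0266]
ee_rot: [2.138, -2.301, 0.001]
ft_force: [0.3, -0.8, 0.3]
opening: 1.0
gripper_force: 0.0
```

```bash
cat > tile2.py <<'E'
from h import *
import sys
s=get_state();print('tcp',np.round(s['tcp_pos'],4))
for n in sys.argv[1:]:
    im,p=snap(n,'tt_'+n+'%d'%(s['time_s']*10)); hsv=cv2.cvtColor(im,cv2.COLOR_RGB2HSV)
    m=cv2.inRange(hsv,(0,0,125),(180,70,255))
    for c in cv2.findContours(m,0,2)[0]:
        if cv2.contourArea(c)<1200: continue
        x=plane(p,c[:,0],.010)[:,:2]; d=(x-MC); cc,ss=np.cos(MY),np.sin(MY); d=np.c_[cc*d[:,0]+ss*d[:,1],-ss*d[:,0]+cc*d[:,1]]*1000
        r=cv2.minAreaRect(d.astype(np.float32))
        if abs(r[0][0])<130 and abs(r[0][1])<250: print(n,'mat frame mm',np.round(r[0],1),np.round(r[1],1),round(r[2],2),cv2.boxPoints(r).round(1).tolist())
E
python3 tile2.py scene side
```

```text
tcp [ 0.5511 -0.2238 -0.0266]
scene mat frame mm [-46.   13.7] [195.9  99.9] 0.32 [[-144.1999969482422, 63.099998474121094], [-143.6999969482422, -36.79999923706055], [52.20000076293945, -35.70000076293945], [51.70000076293945, 64.19999694824219]]
```

Call:
{"method": "carry_out", "body": {
  "series": "6 0 0 0 0 0 -1;11 0 0 0 0 0 -1;14 0 0 0 0 0 -1;14 0 0 0 0 0 -1;4 0 0 0 0 0 -1;-10 0 -40 0 0 0 -1;-10 0 -100 0 0 0 0;-10 0 -100 0 0 0 0"
}}

```text
time_s: 25.6
tcp_pos: [0.5564, -0.2132, 0.0794]
ee_rot: [-2.137, 2.294, -0.017]
ft_force: [-0.2, -0.2, -0.2]
opening: 0.854
gripper_force: 0.0
```

```bash
python3 -c "
from h import *
a=np.pi/2+MY
move([(*mw(-.165,.002),.072,a),(*mw(-.165,.002),-.027,a),(*mw(-.11,.002),-.027,a)])"; python3 tile2.py scene side
```

```text
[ 83.4 126.4   6.1] [-0.012  0.008  1.571]
[ 83.2 127.6 105.1] [-0.012  0.008  1.571]
[ 83.2  72.6 105.7] [-0.012  0.008  1.571]
at [ 0.5564 -0.2132  0.0794] 25.6
tcp [ 0.5564 -0.2132  0.0794]
scene mat frame mm [-45.5   5.3] [196.3 111.6] 0.19 [[-143.89999389648438, 60.79999923706055], [-143.5, -50.79999923706055], [52.79999923706055, -50.20000076293945], [52.400001525878906, 61.400001525878906]]
side mat frame mm [-52.9   8.8] [121.2 193.3] 89.83 [[-149.6999969482422, -51.5], [43.5, -52.099998474121094], [43.900001525878906, 69.19999694824219], [-149.39999389648438, 69.69999694824219]]
```

Call:
{"method": "carry_out", "body": {
  "series": "20 40 0 0 0 0.3 0;60 80 0 0 0 0.6 0;83 130 5 0 0 0.9 0;83 130 5 -0.006 0.004 1.2 0;83 130 5 -0.006 0.004 1.571 0;83 130 5 -0.006 0.004 1.571 0;83 130 5 -0.006 0.004 1.571 0;83 130 5 -0.006 0.004 1.571 0;83 130 5 -0.006 0.004 1.571 0;83 130 5 -0.006 0.004 1.571 0;83 130 5 -0.006 0.004 1.571 0"
}}

```text
time_s: 27.08
tcp_pos: [0.4159, -0.2862, 0.0679]
ee_rot: [-0.113, -3.132, -0.002]
ft_force: [-0.1, -1.0, 0.7]
opening: 0.496
gripper_force: 0.0
```

```bash
python3 -c "
from h import *
a=np.pi/2+MY
move([(*mw(-.170,.002),.072,a),(*mw(-.170,.002),-.027,a),(*mw(-.108,.002),-.027,a)]);print(get_state()['opening'])"
```

```text
[-3.7 -0.7 -4.2] [ 0.001 -0.008 -0.001]
[-4.5 -0.7 94.8] [ 0.001 -0.008 -0.001]
[-66.5  -0.7  94.4] [ 0.001 -0.008 -0.001]
at [ 0.4159 -0.2862  0.0679] 27.075
0.4957609651872372
```

Call:
{"method": "carry_out", "body": {
  "series": "-4 -1 40 0 -0.008 0 0;-4 -1 80 0 -0.008 0 0;-4 -1 95 0 -0.008 0 0;-4 -1 95 0 -0.008 0 0;-12 -1 95 0 -0.008 0 0;-20 -1 95 0 -0.008 0 0;-28 -1 95 0 -0.008 0 0;-36 -1 95 0 -0.008 0 0;-44 -1 95 0 -0.008 0 0;-52 -1 95 0 -0.008 0 0;-60 -1 95 0 -0.008 0 0;-66 -1 95 0 -0.008 0 0;-66 -1 95 0 -0.008 0 0;-50 -1 95 0 -0.008 0 0;-30 -1 40 0 -0.008 0 0;-30 -1 -20 0 -0.008 0 0"
}}

```text
time_s: 29.08
tcp_pos: [0.4434, -0.289, 0.0884]
ee_rot: [-0.116, -3.138, -0.003]
ft_force: [2.4, -1.5, -1.3]
opening: 0.498
gripper_force: 0.0
```

```bash
python3 -c "
from h import *
move([(.70,-.26,.25,np.pi/2),(.55,-.26,.25,np.pi/2)])"; python3 tile2.py scene
```

```text
[-253.4   48.2 -162. ] [ 0.002 -0.002 -0.074]
[-103.9   37.1 -161.7] [ 0.002 -0.002 -0.074]
at [ 0.4434 -0.289   0.0884] 29.075
tcp [ 0.4434 -0.289   0.0884]
scene mat frame mm [4.  1.7] [117.1 194.9] 89.94 [[-93.5, -56.79999923706055], [101.4000015258789, -57.0], [101.5, 60.20000076293945], [-93.4000015258789, 60.400001525878906]]
```

Call:
{"method": "carry_out", "body": {
  "series": "-20 5 -60 0 0 -0.074 0;-60 15 -120 0 0 -0.074 0;-110 25 -180 0 0 -0.074 0;-160 35 -190 0 0 -0.074 0;-210 48 -190 0 0 -0.074 0;-253 48 -190 0 0 -0.074 0;-253 48 -190 0 0 -0.074 0;-253 48 -190 0 0 -0.074 0;-253 48 -190 0 0 -0.074 0"
}}

```text
time_s: 30.25
tcp_pos: [0.7008, -0.2607, 0.2804]
ee_rot: [-0.0, 3.138, -0.0]
ft_force: [-1.1, -0.1, 0.6]
opening: 0.495
gripper_force: 0.0
```

```bash
cat > fit.py <<'E'
from h import *
# marks and tile in one wrist picture, mm in the mat frame
im,p=snap('wrist','fit%d'%(get_state()['time_s']*10)); g=im.max(2)
hsv=cv2.cvtColor(im,cv2.COLOR_RGB2HSV)
m=cv2.inRange(hsv,(0,0,140),(180,70,255)); m[240:]=0
c_,s_=np.cos(MY),np.sin(MY)
def fr(uv,z): d=plane(p,uv,z)[:,:2]-MC; return np.c_[c_*d[:,0]+s_*d[:,1],-s_*d[:,0]+c_*d[:,1]]*1000
n,l,st,ce=cv2.connectedComponentsWithStats(m)
M=[]
for k in range(1,n):
    yx=np.argwhere(l==k)[:,::-1]
    w=fr(yx,.001); o=w.mean(0)
    if st[k,4]>2500:
        w=fr(yx,.010); r=cv2.minAreaRect(w.astype(np.float32))
        if np.hypot(*r[0])<60: print('tile',np.round(r,1) if 0 else r, cv2.boxPoints(r).round(1).tolist())
    elif st[k,4]>15 and abs(o[0])<115 and abs(o[1])<70: print('mark',o.round(1),st[k,4]); M.append(w)
W=np.vstack(M).astype(np.float32); print('marks rect',cv2.minAreaRect(W),'z',get_state()['tcp_pos'])
E
python3 fit.py; ls pics | grep fit
```

```text
mark [-85.9 -57.8] 20
tile ((0.29662322998046875, -1.2572860717773438), (100.79962921142578, 189.97491455078125), 89.93126678466797) [[-94.80000305175781, -51.5], [95.19999694824219, -51.79999923706055], [95.30000305175781, 49.0], [-94.5999984741211, 49.29999923706055]]
mark [-89.5  57.5] 50
mark [ 97.  -52.6] 100
mark [96.9 52.1] 103
marks rect ((3.3165969848632812, -0.068328857421875), (118.61658477783203, 202.6505126953125), 89.9383316040039) z [ 0.70089684 -0.26071151  0.28061287]
fit302.png
```

The tile lies at (0.3, -1.3) mm from the mat's middle, turned under 0.1°, so it is squarely inside the marks. Next, the pots.

```bash
python3 -c "
from h import *
move([(.55,.13,.22,np.pi/2)])"
```

```text
[151.1 390.8  59.9] [-0.     0.004  0.   ]
at [ 0.7009 -0.2607  0.2806] 30.3
```

Call:
{"method": "carry_out", "body": {
  "series": "151 391 60 0 0.004 0 -0.3;151 391 60 0 0.004 0 -0.3;151 391 60 0 0.004 0 -0.3;151 391 60 0 0.004 0 -0.3;151 391 60 0 0.004 0 -0.3;151 391 60 0 0.004 0 -0.3;151 391 60 0 0.004 0 -0.3;151 391 60 0 0.004 0 -0.3;151 391 60 0 0.004 0 -0.3;151 391 60 0 0.004 0 -0.3;151 391 60 0 0.004 0 -0.3"
}}

```text
time_s: 31.68
tcp_pos: [0.5511, 0.1295, 0.2189]
ee_rot: [-0.002, -3.14, -0.0]
ft_force: [0.4, 0.6, -0.3]
opening: 0.652
gripper_force: 0.0
```

```bash
cat > pots.py <<'E'
from h import *
import sys
def find(n,top=240):
    im,p=snap(n,'pot_%s%d'%(n,get_state()['time_s']*10)); d=(im.max(2)<(55 if n=='wrist' else 45)).astype(np.uint8)
    if n=='wrist': d[top:]=0
    k,l,st,ce=cv2.connectedComponentsWithStats(d)
    for i in range(1,k):
        if 30<st[i,4]<1500:
            w=plane(p,ce[i],.026)[0]
            c=max(cv2.findContours((l==i).astype(np.uint8),0,2)[0],key=cv2.contourArea); r=cv2.minEnclosingCircle(c)
            w2=plane(p,[r[0],(r[0][0]+r[1],r[0][1])],.026)
            if .3<w[0]<.72 and abs(w[1])<.5: print(n,ce[i].round(),st[i,4],w[:2].round(4),'circ r',np.linalg.norm(w2[1]-w2[0]).round(4))
for n in sys.argv[1:]: find(n)
print(get_state()['tcp_pos'],get_state()['opening'])
E
python3 pots.py wrist side
```

```text
wrist [395.   3.] 40 [0.3689 0.251 ] circ r 0.0067
wrist [242.  62.] 704 [0.4272 0.0966] circ r 0.0155
wrist [424.  62.] 789 [0.4252 0.2841] circ r 0.0193
wrist [482.  60.] 130 [0.4202 0.3478] circ r 0.0139
wrist [165.  69.] 670 [0.4334 0.018 ] circ r 0.0157
wrist [325.  79.] 707 [0.4444 0.1822] circ r 0.0161
side [362. 159.] 871 [ 0.5564 -0.2487] circ r 0.1325
side [351. 244.] 140 [0.4306 0.0208] circ r 0.0146
side [333. 269.] 163 [0.4244 0.0999] circ r 0.0148
side [301. 293.] 184 [0.4416 0.1869] circ r 0.0146
side [278. 336.] 229 [0.4217 0.2904] circ r 0.0151
[0.55096399 0.12976981 0.21869342] 0.6489618103904878
```

Measured pots: A (.4335,.0185), B (.4275,.0975), C (.4445,.184) and D (.424,.287), with cap radii of about 16 mm as expected. I start with A.

Call:
{"method": "carry_out", "body": {
  "series": "60 -60 40 0 0 0 -0.3;118 -111 90 0 0 0 -0.3;118 -111 140 0 0 0 -0.3;118 -111 180 0 0 0 -0.3;118 -111 220 0 0 0 -0.3;118 -111 247 0 0 0 -0.3;118 -111 247 0 0 0 -0.3;118 -111 247 0 0 0 0.4;118 -111 247 0 0 0 1;118 -111 247 0 0 0 1;118 -111 247 0 0 0 1;118 -111 247 0 0 0 1;118 -111 247 0 0 0 1;118 -111 247 0 0 0 1;118 -111 187 0 0 0 1;118 -111 127 0 0 0 1;118 -111 127 0 0 0 1",
  "grip_force": 20
}}

```text
time_s: 33.9
tcp_pos: [0.436, 0.0208, 0.0966]
ee_rot: [-0.002, 3.133, 0.007]
ft_force: [0.5, -0.5, -1.7]
opening: 0.366
gripper_force: 20.0
```

```bash
python3 -c "
from h import *
print(get_state()['opening'],get_state()['gripper_force'])
x,y=mw(.068,-.001)
move([(x,y,.09,np.pi/2),(x,y,-.0175,np.pi/2)])"
```

```text
0.3657679229823833 19.999696626327932
[-220.2 -328.2    7.1] [0.004 0.009 0.002]
[-219.2 -328.7  114.6] [0.004 0.009 0.002]
at [0.436  0.0208 0.0966] 33.9
```

Call:
{"method": "carry_out", "body": {
  "series": "-30 -45 0 0 0 0 1;-60 -90 0 0 0 0 1;-90 -135 0 0 0 0 1;-120 -180 0 0 0 0 1;-150 -225 0 0 0 0 1;-180 -270 0 0 0 0 1;-210 -310 0 0 0 0 1;-223 -327 0 0 0 0 1;-223 -327 0 0 0 0 1;-223 -327 0 0 0 0 1;-223 -327 0 0 0 0 1"
}}

```text
time_s: 35.28
tcp_pos: [0.6553, -0.3063, 0.0915]
ee_rot: [0.003, -3.139, -0.001]
ft_force: [0.2, -0.3, -0.3]
opening: 0.361
gripper_force: 20.2
```

```bash
python3 -c "
from h import *
print(get_state()['opening'],get_state()['gripper_force'])
x,y=mw(.068,-.001)
move([(x,y,-.0175,np.pi/2)])"
```

```text
0.3608167840678807 20.234477904159576
[ -1.8  -0.8 109. ] [ 0.001 -0.003  0.002]
at [ 0.6553 -0.3063  0.0915] 35.275
```

Call:
{"method": "carry_out", "body": {
  "series": "-2 -1 50 0 0 0 1;-2 -1 85 0 0 0 1;-2 -1 100 0 0 0 1;-2 -1 108 0 0 0 1;-2 -1 108 0 0 0 1;-2 -1 108 0 0 0 0.25;-2 -1 108 0 0 0 0.1;-2 -1 108 0 0 0 -0.1;-2 -1 108 0 0 0 -0.3;-2 -1 108 0 0 0 -0.3;-2 -1 108 0 0 0 -0.3;-2 -1 80 0 0 0 -0.3;-2 -1 40 0 0 0 -0.3;-2 -1 0 0 0 0 -0.3;-2 -1 0 0 0 0 -0.3;-2 -1 0 0 0 0 -0.3"
}}

```text
time_s: 37.28
tcp_pos: [0.6573, -0.308, 0.0909]
ee_rot: [0.001, -3.139, -0.002]
ft_force: [0.5, 1.3, 0.3]
opening: 0.653
gripper_force: 0.0
```

```bash
python3 -c "
from h import *
move([(.4275,.0975,.0915,np.pi/2),(.4275,.0975,-.028,np.pi/2)])"; python3 pots.py side
```

```text
[229.6 405.6   0.5] [ 0.001 -0.003  0.   ]
[229.2 405.5 120. ] [ 0.001 -0.003  0.   ]
at [ 0.6573 -0.308   0.0909] 37.275
side [359. 156.] 941 [ 0.5674 -0.2541] circ r 0.1325
side [333. 269.] 166 [0.4243 0.1   ] circ r 0.0148
side [301. 293.] 189 [0.4413 0.1867] circ r 0.0148
side [278. 336.] 230 [0.4217 0.2904] circ r 0.0151
[ 0.65684413 -0.30795654  0.09004765] 0.6513460093499063
```

Call:
{"method": "carry_out", "body": {
  "series": "30 53 0 0 0 0 -0.3;60 106 0 0 0 0 -0.3;90 159 0 0 0 0 -0.3;120 212 0 0 0 0 -0.3;150 265 0 0 0 0 -0.3;180 318 0 0 0 0 -0.3;210 371 0 0 0 0 -0.3;229 405 0 0 0 0 -0.3;229 405 0 0 0 0 -0.3;229 405 40 0 0 0 -0.3;229 405 80 0 0 0 -0.3;229 405 110 0 0 0 -0.3;229 405 119 0 0 0 -0.3;229 405 119 0 0 0 -0.3;229 405 119 0 0 0 0.4;229 405 119 0 0 0 1;229 405 119 0 0 0 1;229 405 119 0 0 0 1;229 405 119 0 0 0 1;229 405 119 0 0 0 1"
}}

```text
time_s: 39.83
tcp_pos: [0.4286, 0.0968, -0.0264]
ee_rot: [0.002, -3.14, -0.001]
ft_force: [-1.8, 0.2, 6.1]
opening: 0.365
gripper_force: 20.0
```

Call:
{"method": "carry_out", "body": {
  "series": "0 0 0 0 0 0 1;0 0 0 0 0 0 1;0 0 -60 0 0 0 1;0 0 -119 0 0 0 1;0 0 -119 0 0 0 1;0 0 -119 0 0 0 1;0 0 -119 0 0 0 1"
}}

```text
time_s: 40.7
tcp_pos: [0.4272, 0.0958, 0.0905]
ee_rot: [0.001, -3.136, 0.003]
ft_force: [-0.7, -0.2, -0.5]
opening: 0.36
gripper_force: 20.0
```

```bash
python3 -c "
from h import *
print(get_state()['opening'],get_state()['gripper_force'])
x,y=mw(.023,-.001)
move([(x,y,.0915,np.pi/2),(x,y,-.018,np.pi/2)])"; python3 pots.py side
```

```text
0.3601354531268713 19.99968409538269
[-184.4 -399.7   -1.3] [-0.002 -0.005  0.001]
[-185.  -399.5  108.2] [-0.002 -0.005  0.001]
at [0.4272 0.0958 0.0905] 40.7
side [321. 152.] 160 [ 0.6549 -0.2126] circ r 0.0392
side [372. 198.] 179 [ 0.4646 -0.1329] circ r 0.0548
side [301. 293.] 187 [0.4415 0.1866] circ r 0.0148
side [278. 336.] 232 [0.4215 0.2905] circ r 0.0152
[0.42738788 0.09586501 0.09051774] 0.3590012486672924
```

Call:
{"method": "carry_out", "body": {
  "series": "-25 -55 0 0 0 0 1;-50 -108 0 0 0 0 1;-75 -160 0 0 0 0 1;-100 -215 0 0 0 0 1;-125 -270 0 0 0 0 1;-150 -325 0 0 0 0 1;-172 -375 0 0 0 0 1;-185 -399 0 0 0 0 1;-185 -399 0 0 0 0 1;-185 -399 0 0 0 0 1;-185 -399 0 0 0 0 1"
}}

```text
time_s: 42.12
tcp_pos: [0.6134, -0.3013, 0.0913]
ee_rot: [0.003, -3.139, -0.001]
ft_force: [0.8, -0.2, -0.3]
opening: 0.362
gripper_force: 20.0
```

```bash
python3 -c "
from h import *
print(get_state()['opening'],get_state()['gripper_force'])
x,y=mw(.023,-.001)
move([(x,y,-.018,np.pi/2)])"
```

```text
0.3616204348915905 19.999792277812958
[  1.2  -2.6 109.3] [ 0.    -0.003  0.002]
at [ 0.6134 -0.3013  0.0913] 42.125
```

Call:
{"method": "carry_out", "body": {
  "series": "1 -3 50 0 0 0 1;1 -3 85 0 0 0 1;1 -3 100 0 0 0 1;1 -3 108 0 0 0 1;1 -3 108 0 0 0 1;1 -3 108 0 0 0 0.25;1 -3 108 0 0 0 0.1;1 -3 108 0 0 0 -0.1;1 -3 108 0 0 0 -0.3;1 -3 108 0 0 0 -0.3;1 -3 108 0 0 0 -0.3;1 -3 80 0 0 0 -0.3;1 -3 40 0 0 0 -0.3;1 -3 0 0 0 0 -0.3;1 -3 0 0 0 0 -0.3;1 -3 0 0 0 0 -0.3"
}}

```text
time_s: 44.12
tcp_pos: [0.6122, -0.3051, 0.091]
ee_rot: [0.001, -3.139, -0.001]
ft_force: [-0.3, -0.6, -0.6]
opening: 0.648
gripper_force: 0.0
```

```bash
python3 -c "
from h import *
move([(.4445,.184,.0915,np.pi/2),(.4445,.184,-.028,np.pi/2)])"; python3 pots.py side
```

```text
[167.5 489.1   0.5] [ 0.001 -0.003  0.   ]
[167.2 489.  120. ] [ 0.001 -0.003  0.   ]
at [ 0.6122 -0.3051  0.091 ] 44.125
side [359. 155.] 1021 [ 0.5709 -0.2584] circ r 0.1325
side [301. 293.] 189 [0.4413 0.1867] circ r 0.0148
side [278. 336.] 230 [0.4217 0.2904] circ r 0.0151
[ 0.61184819 -0.30497993  0.09025676] 0.6507625863840649
```

Call:
{"method": "carry_out", "body": {
  "series": "20 58 0 0 0 0 -0.3;40 116 0 0 0 0 -0.3;60 174 0 0 0 0 -0.3;80 232 0 0 0 0 -0.3;100 290 0 0 0 0 -0.3;120 348 0 0 0 0 -0.3;140 406 0 0 0 0 -0.3;158 460 0 0 0 0 -0.3;167 489 0 0 0 0 -0.3;167 489 0 0 0 0 -0.3;167 489 40 0 0 0 -0.3;167 489 80 0 0 0 -0.3;167 489 110 0 0 0 -0.3;167 489 119 0 0 0 -0.3;167 489 119 0 0 0 -0.3;167 489 119 0 0 0 0.4;167 489 119 0 0 0 1;167 489 119 0 0 0 1;167 489 119 0 0 0 1;167 489 119 0 0 0 1"
}}

```text
time_s: 46.68
tcp_pos: [0.4454, 0.1838, -0.0264]
ee_rot: [0.002, -3.14, -0.001]
ft_force: [-1.4, -0.2, 5.9]
opening: 0.364
gripper_force: 20.0
```

Call:
{"method": "carry_out", "body": {
  "series": "0 0 0 0 0 0 1;0 0 0 0 0 0 1;0 0 -60 0 0 0 1;0 0 -119 0 0 0 1;0 0 -119 0 0 0 1;0 0 -119 0 0 0 1;0 0 -119 0 0 0 1"
}}

```text
time_s: 47.55
tcp_pos: [0.4443, 0.1827, 0.0904]
ee_rot: [0.001, -3.137, 0.003]
ft_force: [0.6, 0.4, -0.5]
opening: 0.363
gripper_force: 20.0
```

```bash
python3 -c "
from h import *
print(get_state()['opening'],get_state()['gripper_force'])
x,y=mw(-.023,-.001)
move([(x,y,.0915,np.pi/2),(x,y,-.018,np.pi/2)])"; python3 pots.py side
```

```text
0.36269095595221507 19.99969571828842
[-121.4 -483.3   -0.8] [-0.002 -0.005  0.001]
[-122.  -483.1  108.7] [-0.002 -0.005  0.001]
at [0.4443 0.1827 0.0904] 47.55
side [348. 232.] 224 [ 0.4541 -0.0069] circ r 0.0598
side [278. 336.] 231 [0.4216 0.2905] circ r 0.0152
[0.44444671 0.18275195 0.0904224 ] 0.3606433614738243
```

Call:
{"method": "carry_out", "body": {
  "series": "-14 -55 0 0 0 0 1;-28 -110 0 0 0 0 1;-42 -165 0 0 0 0 1;-56 -220 0 0 0 0 1;-70 -275 0 0 0 0 1;-84 -330 0 0 0 0 1;-98 -385 0 0 0 0 1;-112 -440 0 0 0 0 1;-120 -475 0 0 0 0 1;-122 -484 0 0 0 0 1;-122 -484 0 0 0 0 1;-122 -484 0 0 0 0 1;-122 -484 0 0 0 0 1"
}}

```text
time_s: 49.22
tcp_pos: [0.5678, -0.2992, 0.0919]
ee_rot: [0.004, -3.139, -0.0]
ft_force: [-0.4, -0.2, -1.0]
opening: 0.358
gripper_force: 20.0
```

```bash
python3 -c "
from h import *
print(get_state()['opening'],get_state()['gripper_force'])
x,y=mw(-.023,-.001)
move([(x,y,-.018,np.pi/2)])"
```

```text
0.35809568702837546 19.999675154685974
[  1.6  -1.4 109.9] [ 0.    -0.002  0.002]
at [ 0.5678 -0.2992  0.0919] 49.225
```

Call:
{"method": "carry_out", "body": {
  "series": "2 -2 50 0 0 0 1;2 -2 85 0 0 0 1;2 -2 100 0 0 0 1;2 -2 108 0 0 0 1;2 -2 108 0 0 0 1;2 -2 108 0 0 0 0.25;2 -2 108 0 0 0 0.1;2 -2 108 0 0 0 -0.1;2 -2 108 0 0 0 -0.3;2 -2 108 0 0 0 -0.3;2 -2 108 0 0 0 -0.3;2 -2 80 0 0 0 -0.3;2 -2 40 0 0 0 -0.3;2 -2 0 0 0 0 -0.3;2 -2 0 0 0 0 -0.3;2 -2 0 0 0 0 -0.3"
}}

```text
time_s: 51.22
tcp_pos: [0.5652, -0.3021, 0.0912]
ee_rot: [0.001, -3.139, -0.001]
ft_force: [-0.1, 0.1, -0.0]
opening: 0.645
gripper_force: 0.0
```

```bash
python3 -c "
from h import *
move([(.424,.287,.0915,np.pi/2),(.424,.287,-.028,np.pi/2)])"; python3 pots.py side
```

```text
[141.  589.2   0.6] [ 0.001 -0.003  0.   ]
[140.7 589.1 120.1] [ 0.001 -0.003  0.   ]
at [ 0.5652 -0.3021  0.0912] 51.225
side [359. 154.] 1110 [ 0.5714 -0.2625] circ r 0.1325
side [278. 336.] 230 [0.4217 0.2904] circ r 0.0151
[ 0.56484752 -0.30204358  0.09044943] 0.6493676395137551
```

Call:
{"method": "carry_out", "body": {
  "series": "14 58 0 0 0 0 -0.3;28 116 0 0 0 0 -0.3;42 174 0 0 0 0 -0.3;56 232 0 0 0 0 -0.3;70 290 0 0 0 0 -0.3;84 348 0 0 0 0 -0.3;98 406 0 0 0 0 -0.3;112 464 0 0 0 0 -0.3;126 522 0 0 0 0 -0.3;138 575 0 0 0 0 -0.3;141 589 0 0 0 0 -0.3;141 589 0 0 0 0 -0.3;141 589 40 0 0 0 -0.3;141 589 80 0 0 0 -0.3;141 589 110 0 0 0 -0.3;141 589 119 0 0 0 -0.3;141 589 119 0 0 0 -0.3"
}}

```text
time_s: 53.4
tcp_pos: [0.4243, 0.2855, -0.027]
ee_rot: [-0.001, -3.139, 0.001]
ft_force: [0.0, 0.5, -0.4]
opening: 0.647
gripper_force: 0.0
```

Call:
{"method": "carry_out", "body": {
  "series": "0 0 0 0 0 0 0.4;0 0 0 0 0 0 1;0 0 0 0 0 0 1;0 0 0 0 0 0 1;0 0 0 0 0 0 1;0 0 0 0 0 0 1;0 0 0 0 0 0 1;0 0 -60 0 0 0 1;0 0 -119 0 0 0 1;0 0 -119 0 0 0 1;0 0 -119 0 0 0 1;0 0 -119 0 0 0 1"
}}

```text
time_s: 54.9
tcp_pos: [0.4234, 0.2854, 0.0903]
ee_rot: [0.001, -3.137, 0.004]
ft_force: [-0.0, 0.0, -1.0]
opening: 0.359
gripper_force: 20.0
```

```bash
python3 -c "
from h import *
print(get_state()['opening'],get_state()['gripper_force'])
x,y=mw(-.068,-.001)
move([(x,y,.0915,np.pi/2),(x,y,-.018,np.pi/2)])"; python3 pots.py side
```

```text
0.35861900781341455 19.999471306800842
[-9.750e+01 -5.829e+02 -1.000e-01] [-0.003 -0.005  0.   ]
[ -98.  -582.6  109.4] [-0.003 -0.005  0.   ]
at [0.4234 0.2854 0.0903] 54.9
side [350. 137.] 406 [ 0.6281 -0.3129] circ r 0.0829
side [336. 158.] 211 [ 0.609  -0.2122] circ r 0.0477
side [353. 292.] 245 [0.3638 0.1255] circ r 0.0656
[0.42347135 0.28554162 0.09035756] 0.36151225689239264
```

Call:
{"method": "carry_out", "body": {
  "series": "-9 -55 0 0 0 0 1;-18 -110 0 0 0 0 1;-28 -165 0 0 0 0 1;-37 -220 0 0 0 0 1;-46 -275 0 0 0 0 1;-55 -330 0 0 0 0 1;-64 -385 0 0 0 0 1;-74 -440 0 0 0 0 1;-83 -495 0 0 0 0 1;-92 -550 0 0 0 0 1;-97 -578 0 0 0 0 1;-98 -583 0 0 0 0 1;-98 -583 0 0 0 0 1;-98 -583 0 0 0 0 1;-98 -583 0 0 0 0 1"
}}

```text
time_s: 56.82
tcp_pos: [0.5228, -0.2954, 0.0919]
ee_rot: [0.004, -3.14, -0.0]
ft_force: [-0.7, 0.0, -0.3]
opening: 0.361
gripper_force: 20.0
```

```bash
python3 -c "
from h import *
print(get_state()['opening'],get_state()['gripper_force'])
x,y=mw(-.068,-.001)
move([(x,y,-.018,np.pi/2)])"
```

```text
0.36094288502827226 19.999483823776245
[  1.5  -2.  109.9] [ 0.    -0.002  0.002]
at [ 0.5228 -0.2954  0.0919] 56.825
```

Lower, release, then rise and move to the overhead viewpoint at (.70,-.26,.28).

Call:
{"method": "carry_out", "body": {
  "series": "2 -2 50 0 0 0 1;2 -2 85 0 0 0 1;2 -2 100 0 0 0 1;2 -2 108 0 0 0 1;2 -2 108 0 0 0 1;2 -2 108 0 0 0 0.25;2 -2 108 0 0 0 0.1;2 -2 108 0 0 0 -0.1;2 -2 108 0 0 0 -0.3;2 -2 108 0 0 0 -0.3;2 -2 108 0 0 0 -0.3;2 -2 80 0 0 0 -0.3;2 -2 40 0 0 0 -0.3;2 -2 0 0 0 0 -0.3;2 -2 -60 0 0 0 -0.3;2 -2 -120 0 0 0 -0.3;2 -2 -180 0 0 0 -0.3"
}}

```text
time_s: 58.95
tcp_pos: [0.5207, -0.2983, 0.2738]
ee_rot: [0.001, -3.14, -0.0]
ft_force: [0.2, -1.1, -1.3]
opening: 0.653
gripper_force: 0.0
```

Call:
{"method": "carry_out", "body": {
  "series": "-50 10 0 0 0 0 -0.3;-100 20 0 0 0 0 -0.3;-150 35 0 0 0 0 -0.3;-178 40 0 0 0 0 -0.3;-178 40 0 0 0 0 -0.3;-178 40 0 0 0 0 -0.3;-178 40 0 0 0 0 -0.3"
}}

```text
time_s: 59.82
tcp_pos: [0.6982, -0.2588, 0.2723]
ee_rot: [0.0, -3.14, 0.0]
ft_force: [-0.2, 0.6, -0.2]
opening: 0.647
gripper_force: 0.0
```

Run:
```python
from h import *
im,p=snap('wrist','final_w'); i2,_=snap('scene','final_s'); i3,_=snap('side','final_d')
d=(im.max(2)<55).astype(np.uint8); d[235:]=0
hsv=cv2.cvtColor(im,cv2.COLOR_RGB2HSV); c_,s_=np.cos(MY),np.sin(MY)
k,l,st,ce=cv2.connectedComponentsWithStats(d)
for i in range(1,k):
    if 100<st[i,4]<2500:
        e=plane(p,ce[i],.036)[0,:2]-MC; print('cap',st[i,4],ce[i].round(),(np.array([c_*e[0]+s_*e[1],-s_*e[0]+c_*e[1]])*1000).round(1))
print(get_state()['tcp_pos'])
a=cv2.resize(im[:300],(560,300)); b=np.hstack([i2[100:350,60:340],i3[100:350,130:410]]); cv2.imwrite('pics/final.png',np.vstack([a,b])[:,:,::-1])
```

```text
cap 760 [190.  30.] [-51.1 -55.5]
cap 1531 [293.  45.] [-42.1  61.1]
cap 567 [238.  18.] [-66.4  -2.6]
cap 415 [235.  58.] [-23.9  -3. ]
[ 0.69847688 -0.25874056  0.27231663]
```

View pics/final.png

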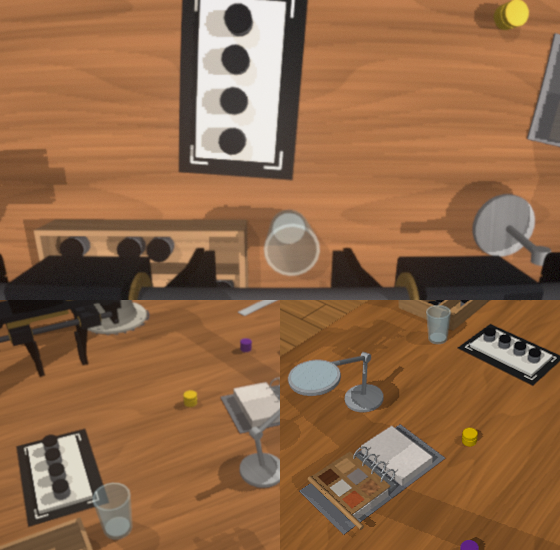

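The final view shows the four pots upright in a row on the tile (wrist 238,18 to 232,140). The tile is inside the marks, the leaf is flat with its swatches up, and the jar, magnifier and look-alikes have not moved.

```bash
python3 -c "
from rig import ticket; print(ticket.close_job())"
```

```text
the job is handed in; nothing more can be done
None
```

The job is handed in: the leaf lies swatch side up on the left-hand pages, the tile sits squarely inside the corner marks, and all four grey pots stand upright on it; the hand-in returned no verdict.

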